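Open the spring-return laser attenuator by counted clicks and hold it

TASK

Open the beam attenuator for a reading by moving its lever away from its rest stop, counting the clicks as the spring plunger drops behind one pin after another: two clicks if the lens stands in the beam between the attenuator and the detector, four clicks if the iris stands there. Never run past the counted click, for that floods the detector, touch neither the lens nor the iris, and leave the loose things on the table where they are. The lever springs shut when let go, so do not let go: finish while still holding it steady in that click.

Things in the scene. Friction and masses are not known exactly. Their poses are not given: they have to be found in the camera images.
- attenuator: The attenuator, bolted down: black foot 90x64x10 mm, upright, and a round graded filter disc of 85 mm that turns with the lever. Origin under the axle, on the table. x: the way the laser beam travels (optic and detector on +x), z up. The axle lies along x, 114 mm up; the lever swings in the y-z plane, at rest leaning towards +y, advanced over the top towards -y. Beam: y -32 mm, 114 mm up.
- axle (a point): Point on the lever's axle, 114 mm above the table, in the plane of the pins (10 mm on the -x side of the attenuator's origin). Its axes are those of the attenuator.
- lever (a joint): Lever angle, rad: 0 at the rest stop (leaning 0.60 rad from upright to +y), growing as it is advanced; end stop 1.36. A spring always pulls it back, 4 to 5.5 N at the grip bar; climbing a pin adds up to 2 N, dropping behind it takes up to 2 N off, so it never runs ahead. First click 0.24 to 0.40 rad from rest (the plate's trim differs), the next every 0.22 rad, 21 mm at the grip bar.
- grip (a point): Middle of the grip bar: black, round, 13 mm thick, 46 mm long, level, parallel to the attenuator's x, sticking out to -x from the end of the 14 mm wide flat arm, 95 mm from the axle. The point is 47 mm on the -x side of the attenuator's origin, 23 mm from the arm's face, 22 mm from the bar's free end; 192 mm up at rest, 209 mm when upright. Free on both sides and above.
- index_plate: Aluminium arc round the axle with a row of six steel dowel pins (8 mm, on a circle of radius 55 mm, 0.22 rad apart, sticking out to -x) that the plunger rides over. It does not move during the task. Origin on the axle, 114 mm up; x along the beam; its y and z are the attenuator's turned about x by the trim (0.02 to 0.18 rad).
- ball (a point): Centre of the plunger's steel ball tip (10 mm) on the lever, 61 to 64 mm from the axle; it lifts over each pin and drops into the gap behind it: that is one click.
- click1 (a point): Where the ball sits at the first click (gap between pin 1 and pin 2, counted from the rest stop).
- click2 (a point): Where the ball sits at the second click.
- click4 (a point): Where the ball sits at the fourth click.
- lens_unit: The lens: a round clear lens of 36 mm in a ring on a post in a black post holder, on an aluminium plate 88x50x3 mm, 132 mm tall. Bolted down, either in the beam or parked beside it. Origin under the middle of the plate, below the optic; x along the optical axis.
- iris_unit: The iris: a black disc of 39 mm with a small hole and a thin side lever, on a post in a black post holder, on an aluminium plate 88x50x12 mm, 133 mm tall. Bolted down, either in the beam or parked beside it. Origin under the middle of the plate, below the optic; x along the optical axis.
- beam_station (a point): Point on the table under the beam, 120 mm down the beam from the attenuator's origin: the optic that stands here (within 20 mm) is the one in the beam; the other is parked more than 100 mm away.
- laser: The laser: aluminium tube of 29 mm, 94 mm long, level along the beam at 114 mm height on a post holder (133 mm tall in all), about 160 mm up the beam from the attenuator. Bolted down. Origin under its post holder.
- detector: The detector: black disc of 48 mm facing the beam at 114 mm height on a post holder (138 mm tall in all), about 218 mm down the beam from the attenuator. Bolted down. Origin under its post holder.
- hex_key: Loose hex key, 40x174x7 mm, lying; leave alone. Origin under its middle.
- filter_cube: Loose black filter cube, 33x30x32 mm; leave alone. Origin under its middle.
- objective_can: Loose objective can, 37 mm across, 46 mm tall; leave alone. Origin under its middle.
- ball_driver: Loose screwdriver, 200 mm long, 26 mm thick; leave alone. Origin under its middle.
- slide_box: Loose slide box, 92x98x35 mm; leave alone. Origin below its middle, 26 mm under the table top.

How it is judged:
By the outcome, as a careful person would: the job done as asked, in the order asked, and still so for the second after the job is handed in, while the arm keeps its last pose, push and grip.
It also fails if it takes over 58 s, if anything falls off the work surface, if the arm or the gripper's body presses on something with over 40 N, if the wrist force passes 120 N, or if a joint passes its speed limit or range.

ROBOT

A 6-joint arm with a two-finger parallel gripper is mounted at the origin on the work surface; the furniture and walls round the work are solid. World frame = base frame: x ahead of the robot, y to its left, z up, the work surface at z = 0. Lengths are in m, angles in rad, forces in N, time in s.
With the tool pointing down it reaches from about 0.35 to 0.925 m from the base axis. Payload 6.4 kg.
Tool frame: the origin (TCP) lies between the finger pads; the fingertips stand 19 mm ahead of it and the grasp point (between the pads) is the TCP; z points along the fingers, y is the line along which they close (so a half turn about z gives the same grasp; the last joint's range is limited). The gripper opens to 94 mm and grips with 3 to 60 N. Pads are 16 mm wide; open, the fingers measure 119 mm over their backs; the gripper's body (75 mm by 177 mm) begins 78 mm behind the grasp point.
Start: joints at [-1.375, 0.245, 1.558, -0, 1.339, -0.174], TCP at [0.235, -0.606, 0.224] pointing down, gripper open.
Joint ranges: [-3.13, 3.13], [-1.02, 2.26], [0.13, 2.54], [-0.95, 4.09], [0.21, 2.88], [-2.74, 2.74]. Speed limits (rad/s): [2.57, 2.57, 3.14, 3.14, 3.14, 3.14].

INTERFACE

Orientations are given as a unit quaternion [x, y, z, w].
In Python, from station import manip gives the robot as it stands.
- The arm moves only by the tool arm_command, never from a script. Its argument "increments" is a list of rows, each a list of 7 numbers: the shift along the tool's x, y, z in m, then the turn, a rotation vector about the tool's x, y, z in rad, then the finger opening in m, from 0 to 0.094. A call has 1 to 8 rows; each row is the pose to reach, as a shift and turn from the pose commanded when the call began, along the tool's axes at that moment; what a row does not reach only later rows make up. A row lasts 1/8 s, in which the tool goes at most 62.5 mm and 10.7 degrees, less where a joint would pass 70% of its speed; a pose out of reach is approached as far as the arm can. A call with a gripper value outside its range is refused whole. The fingers move at their own pace and stop on an object; "squeeze" is the grip in N (left out, the last holds). Time passes only in rows, so rows that repeat a pose let the fingers close. It gives the time, the measured TCP pose, the force, the opening and the grip force at its end, in the units of the state.
- manip.get_obs(): the state, without advancing time (a new reading comes with each control period).
- manip.capture(name): name is "side" or "top"; returns the picture (384x512x3 uint8, red, green, blue); there is no depth.
- manip.camera_params(name): a dict with "K" (3x3 intrinsics, pixels), "dist" ([k1, k2, p1, p2, k3] as OpenCV has them; the pictures are not rectified), "eye" and "orientation" of the camera in the world. Camera axes: x right, y up, looking along -z (the intrinsics and any distortion apply to the point x, -y, -z); pixel columns grow to the right and rows downward; lengths in m; the calibration is good to about 2 mm. A picture is of the moment at which its call begins. camera_params takes no time and is no camera call.
- manip.sign_off(): hands the job in; it is judged then, once.
The state is a dict: "time": time; "joint_positions": joint angles; "joint_velocities": joint speeds; "joint_efforts": joint torques, N m; "position": TCP position; "ee_rot": TCP orientation; "wrist_force": force on the tool from outside, world axes, zero at the start; "ft_torque": the same for the moment, N m; "opening": opening from 0.0 (shut) to 1.0 (fully open); "grasp_force": force on a finger pad.
Only numpy, scipy, OpenCV 4.12 (cv2) and the standard library are available. Lean on these libraries where they do the work, as an engineer would, in place of code of your own. Each camera call takes 0.05 s, during which the arm holds its last target. There are 200 camera calls.

## Working session

There is one attempt and no reset: what is moved stays moved. The work goes in short steps, Python scripts to look and compute and a tool call to move; the robot and the scene stay as the last step left them, time stands still between calls to the robot, and variables do not carry over. Pictures are saved under pics/ and viewed, at most 10 in all, crops included, and the job is handed in when it is done.

Besides the shell and the picture viewer there is one more tool, called after ">>>" as a command line: name --pt "numbers of a row" for each row, then --argument value for the rest. arm_command: Moves the arm, as the interface text tells. Its arguments: {"type":"object","properties":{"increments":{"type":"array"},"squeeze":{"type":"number"}},"required":["increments"]}

```bash
mkdir -p pics; ls; python3 - <<'E'
from station import manip
import cv2
o=manip.get_obs();print(o)
for n in("side","top"):
    cv2.imwrite(f"pics/{n}0.png",manip.capture(n)[:,:,::-1]); print(manip.camera_params(n))
E
```

```text
pics
{'time': 0.0, 'joint_positions': array([-1.37509429e+00,  2.45778166e-01,  1.55898899e+00, -3.03906673e-05,
        1.33869865e+00, -1.74138982e-01]), 'joint_velocities': array([-0.00061186, -0.0003307 ,  0.00139219,  0.00069074,  0.00099559,
        0.00031688]), 'joint_efforts': array([-2.27831435e-03, -4.15840960e+01, -3.14600837e+01,  6.84542418e-02,
        3.33611935e-02, -1.49755988e-04]), 'position': array([ 0.23481803, -0.60550394,  0.22338175]), 'ee_rot': array([ 9.82949793e-01,  1.83871766e-01, -2.48812414e-05, -9.36359557e-04]), 'wrist_force': array([-0.63716677,  0.35616389,  0.37820675]), 'ft_torque': array([-0.01390934, -0.0345037 ,  0.02928469]), 'grasp_force': 0.0, 'opening': 1.0009752051979846}
{'K': array([[471.4268659 ,   0.        , 262.80067237],
       [  0.        , 471.4268659 , 195.39222465],
       [  0.        ,   0.        ,   1.        ]]), 'dist': array([-0.19572033,  0.        ,  0.        ,  0.        ,  0.        ]), 'eye': array([ 0.29217159, -1.32135013,  0.7566453 ]), 'orientation': array([ 0.51993607, -0.0563147 , -0.07526356,  0.84901739])}
{'K': array([[496.78373173,   0.        , 249.71164543],
       [  0.        , 496.78373173, 187.34418168],
       [  0.        ,   0.        ,   1.        ]]), 'dist': array([-0.06051818,  0.        ,  0.        ,  0.        ,  0.        ]), 'eye': array([ 0.33420743, -0.11243615,  1.40342012]), 'orientation': array([-0.07265356,  0.05201686,  0.71379553, -0.69463059])}
```

```bash
python3 - <<'E'
import cv2
for n in("side","top"):
    cv2.imwrite(f"pics/{n}0b.png",cv2.resize(cv2.imread(f"pics/{n}0.png"),(800,600),interpolation=cv2.INTER_CUBIC))
E
```

```text
(no output)
```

View pics/side0b.png

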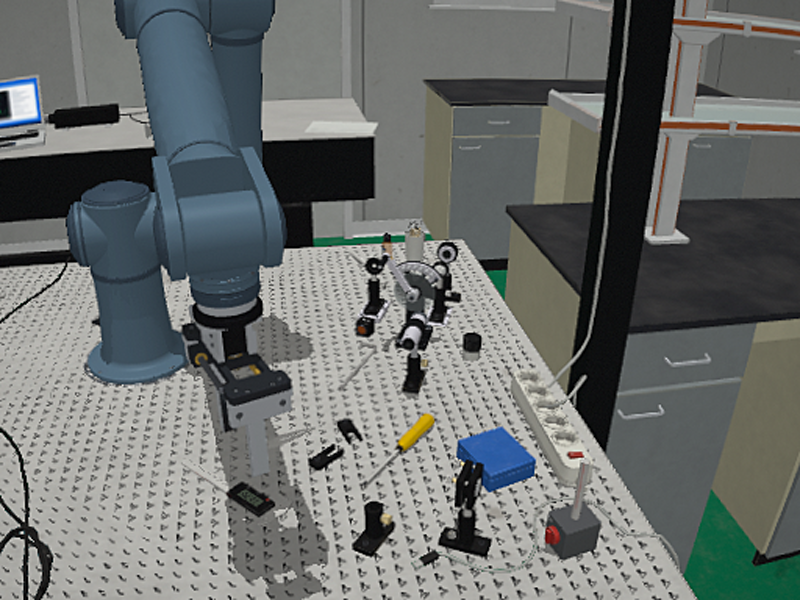

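View pics/top0b.png

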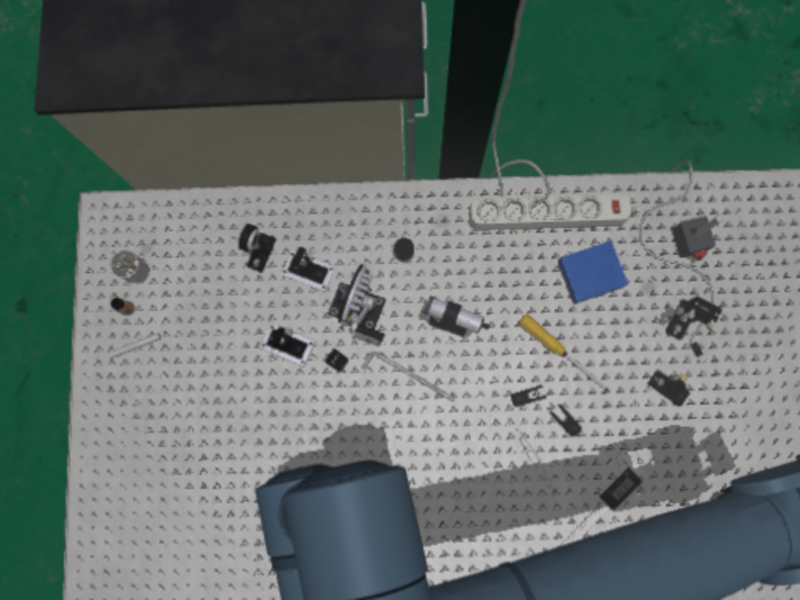

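The laser is near (455,315) in the enlarged top view. The beam runs left past the attenuator (358,305) and one optic (307,268) to the detector (258,248). The other optic is parked at (288,344). I'll zoom in next.

```bash
python3 - <<'E'
import cv2,numpy as np
s=cv2.imread("pics/side0.png");t=cv2.imread("pics/top0.png")
a=cv2.resize(s[135:260,215:315],(480,600),interpolation=cv2.INTER_CUBIC)
cv2.imwrite("pics/sz.png",a)
b=cv2.resize(t[135:240,145:285],(800,600),interpolation=cv2.INTER_CUBIC)
cv2.imwrite("pics/tz.png",b)
E
```

```text
(no output)
```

View pics/sz.png

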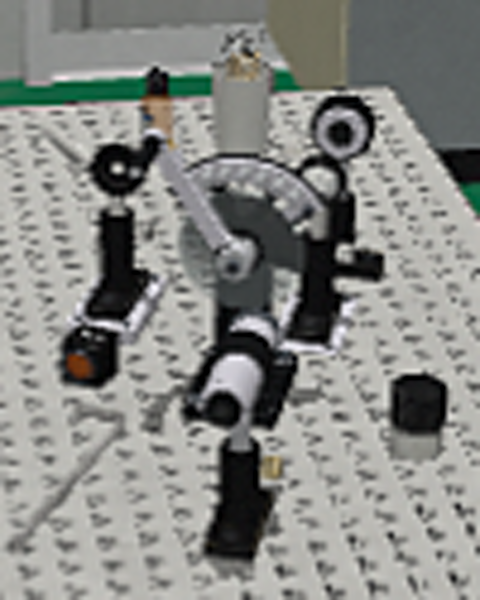

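View pics/tz.png

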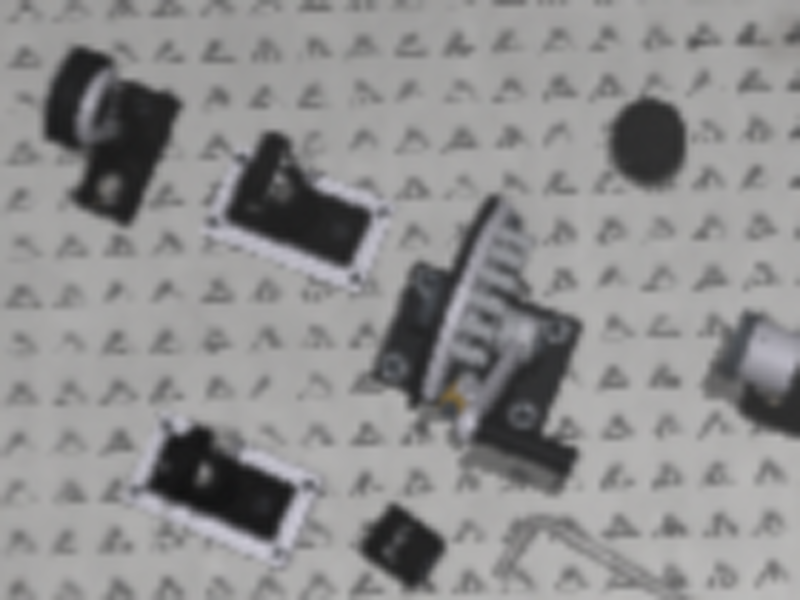

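The parked unit at left (side crop (118,168)) is a black disc with a small hole, so it is the iris. The unit in the beam at (320,180) is a clear ring, so it is the lens. That means **two clicks**. The grip bar shows in the top crop from about (475,432) to (577,460), and the foot corners are at (415,262), (582,320) and (375,380).

```bash
cat > h.py <<'E'
from station import manip
import cv2,numpy as np
from scipy.spatial.transform import Rotation as R
P={n:manip.camera_params(n) for n in("side","top")}
F=np.diag([1,-1,-1.])
def ray(n,uv):
    p=P[n];q=cv2.undistortPoints(np.array([[uv]],float),p["K"],p["dist"])[0,0]
    return p["eye"],R.from_quat(p["orientation"]).apply(F@[q[0],q[1],1])
def onz(n,uv,z):
    e,d=ray(n,uv);return e+d*(z-e[2])/d[2]
def proj(n,X):
    p=P[n];c=R.from_quat(p["orientation"]).inv().apply(np.atleast_2d(X)-p["eye"])@F
    return cv2.projectPoints(c,np.zeros(3),np.zeros(3),p["K"],p["dist"])[0][:,0]
tz=lambda u,v:(145+(u+.5)/800*140-.5,135+(v+.5)/600*105-.5)
sz=lambda u,v:(215+(u+.5)/4.8-.5,135+(v+.5)/4.8-.5)
E
python3 - <<'E'
from h import *
TL,TR,BL=[onz("top",tz(*c),.01) for c in((415,262),(582,320),(375,380))]
print("sizes",np.linalg.norm(TL-TR),np.linalg.norm(TL-BL))
O=(TR+BL)/2;print("O",O)
x1=(TL-TR)[:2];y1=(BL-TL)[:2]
print("yaws",np.degrees(np.arctan2(x1[1],x1[0])),np.degrees(np.arctan2(-y1[0],y1[1])))
# plates: lens (z 3mm) and iris(12mm) corners
L=[onz("top",tz(*c),.003) for c in((238,150),(392,207),(360,288),(205,228))]
I=[onz("top",tz(*c),.012) for c in((165,415),(318,483),(282,568),(132,492))]
for n,q in(("lens",L),("iris",I)):
    m=np.mean(q,0);d=q[0]-q[1]+q[3]-q[2];yw=np.degrees(np.arctan2(d[1],d[0]))
    print(n,m,yw,[np.linalg.norm(q[i]-q[i-1]).round(3) for i in range(4)])
yaw=np.arctan2((L[0]-L[1]+L[3]-L[2])[1],(L[0]-L[1]+L[3]-L[2])[0])
ex=np.r_[np.cos(yaw),np.sin(yaw),0];ey=np.r_[-ex[1],ex[0],0]
O[2]=0
for n,q in(("lens",L),("iris",I)): print(n,"att xy",[(np.mean(q,0)-O)@e for e in(ex,ey)])
for a,b in(((480,446),(573,470)),((480,440),(575,465))):
    A,B=onz("top",tz(*a),.192),onz("top",tz(*b),.192)
    print("bar",A,B,np.linalg.norm(A-B),[((A+B)/2-O)@e for e in(ex,ey)])
g=O-.047*ex+.095*np.sin(.6)*ey+np.r_[0,0,.192]
print("grip",g,"yaw",np.degrees(yaw))
for n,inv in(("top",lambda p:((p[0]-145+.5)*800/140,(p[1]-135+.5)*600/105)),("side",lambda p:((p[0]-215+.5)*4.8,(p[1]-135+.5)*4.8))):
    print(n,[inv(p) for p in proj(n,np.array([g,g+.023*ex,g-.022*ex,O-.01*ex+[0,0,.114]]))])
E
```

```text
sizes 0.08899256012398929 0.06273781917113277
O [ 0.5606959  -0.01321254  0.01      ]
yaws 68.93752998954713 70.6908501340729
lens [0.6321135  0.07741465 0.003     ] 67.35890195476976 [np.float64(0.043), np.float64(0.085), np.float64(0.044), np.float64(0.085)]
iris [0.49423297 0.11408459 0.012     ] 63.359040668546285 [np.float64(0.041), np.float64(0.084), np.float64(0.045), np.float64(0.084)]
lens att xy [np.float64(0.11113567107063245), np.float64(-0.03102614224365869)]
iris att xy [np.float64(0.09190148959172867), np.float64(0.11034489743009235)]
bar [ 0.48924348 -0.02608773  0.192     ] [ 0.47773889 -0.06590231  0.192     ] 0.04144341424359206 [np.float64(-0.059976613039809626), np.float64(0.05863502061374144)]
bar [ 0.49184481 -0.02613254  0.192     ] [ 0.47987346 -0.06681084  0.192     ] 0.042403272595983185 [np.float64(-0.05950498235257062), np.float64(0.05626606539404043)]
grip [ 0.49309575 -0.03594093  0.192     ] yaw 67.35890195476976
top [(np.float64(503.1806704696227), np.float64(436.9784268189913)), (np.float64(453.6832936572591), np.float64(417.9922618446926)), (np.float64(550.6944648942674), np.float64(455.19687183467175)), (np.float64(482.50502135575607), np.float64(322.46240908859346))]
side [(np.float64(148.78432447403225), np.float64(154.0815494640706)), (np.float64(157.42645268889342), np.float64(140.08385334835666)), (np.float64(140.28507549613573), np.float64(167.853354579706)), (np.float64(242.25323932647586), np.float64(250.15602057484682))]
```

```bash
python3 - <<'E'
import cv2,numpy as np
s=cv2.imread("pics/side0.png");t=cv2.imread("pics/top0.png")
a=cv2.resize(t[190:225,220:255],(390,390),interpolation=cv2.INTER_NEAREST)
b=cv2.resize(s[155:190,230:265],(390,390),interpolation=cv2.INTER_NEAREST)
cv2.imwrite("pics/bar.png",np.hstack([a,b]))
g=cv2.cvtColor(t,cv2.COLOR_BGR2GRAY)
print(g[204:222,222:250])
E
```

```text
[[ 89 100 105 114 136 148 132 124 110  90  59  41  42  49  54  53  51  50
   51  63 127 165 174 176 176 176 176 175]
 [ 81  79  83 104 122 128 125 118  97  65  43  41  53  67  74  76  60  52
   56  87 152 171 174 176 177 176 177 178]
 [ 78  69  72  99 131 140 128 100  78  52  40  48  74  93  89 108  83  58
   64 127 163 172 174 177 177 176 177 178]
 [ 85  74  78 115 156 161 129  83  53  40  40  52  82  73  62  78  86  64
   73 151 169 163 164 174 177 176 177 178]
 [118 108 100 145 173 178 116  58  40  38  39  48  76  77  73  78  72  61
   91 155 166 129 123 158 173 177 177 178]
 [165 152 120 150 172 171 105  52  42  41  38  41  57  78  87  83  62  64
  127 162 159 121 120 139 162 173 177 177]
 [167 131 107 139 153 123  71  45  45  44  43  42  43  46  48  48  46  66
  137 153 128 122 144 132 142 165 175 173]
 [165 128 102 122 134  95  54  41  41  42  44  45  45  43  42  41  41  53
   88  91  89 102 118 124 147 160 171 172]
 [168 138 113 108 121  97  71  61  55  48  42  41  43  46  46  46  44  44
   47  48  65 107 141 153 168 175 175 175]
 [171 166 138 128 143 117 102  99  90  76  59  
[... 306 characters left out ...]
173 174 172 139 116 117 122 112 106 105 104 103  99  94  95  97  87  71
   58  47  42  43  59 124 165 177 178 178]
 [173 173 173 157 132 140 155 137 126 123 109 103  87  78  84  95 100  98
   88  72  56  49  73 141 171 176 178 178]
 [173 174 172 145 123 126 143 163 168 164 136 120  97  85  79  88  98 102
  102  98  79  74 114 151 169 177 178 177]
 [174 174 167 131 134 120 131 163 173 171 164 155 126 112  99 102 102 104
  104  95  79  98 155 169 163 174 179 175]
 [174 174 161 138 158 137 144 166 172 171 158 140 144 145 131 151 133 123
  110  95  96 121 164 167 158 174 180 175]
 [175 175 168 164 171 168 168 170 172 172 163 166 170 171 169 171 170 167
  140 127 129 161 177 178 178 180 180 179]]
```

View pics/bar.png

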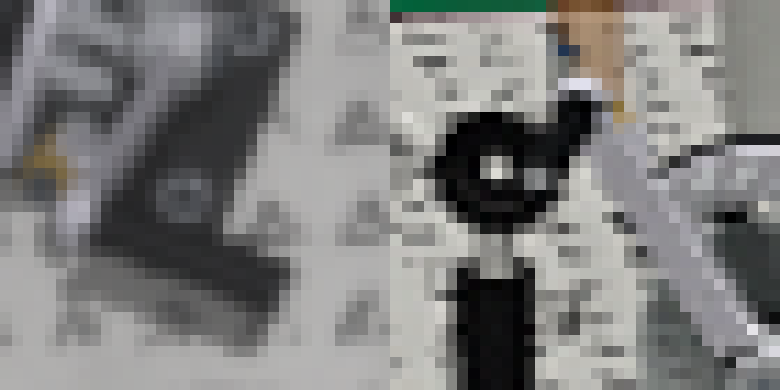

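```bash
cat >> h.py <<'E'
def tri(ts,ss):
    e1,d1=ray("top",ts);e2,d2=ray("side",ss)
    k=np.linalg.lstsq(np.c_[d1,-d2],e2-e1,rcond=None)[0]
    a,b=e1+k[0]*d1,e2+k[1]*d2
    return (a+b)/2,np.linalg.norm(a-b)
E
python3 - <<'E'
from h import *
f=tri((244.2,214.6),(242.8,170.7));i=tri((226.8,208.6),(247,163.5))
print("free",f,"inner",i, np.linalg.norm(f[0]-i[0]),np.degrees(np.arctan2(*(i[0]-f[0])[[1,0]])))
for z in(.188,.192): print(onz("top",(244.2,214.6),z),onz("top",(226.8,208.6),z))
# bar side-view: predicted ends from the top at z=.192
print(proj("side",[onz("top",(244.2,214.6),.192),onz("top",(226.8,208.6),.192)]))
# hub: top crop vs side
print("hub",tri(tz(520,330),sz(235,257)))
E
```

```text
free (array([ 0.48198174, -0.06427625,  0.19190518]), np.float64(0.002666980945927174)) inner (array([ 0.49934711, -0.02218271,  0.19585136]), np.float64(0.000977200478294856)) 0.04570551524345764 67.58177914627991
[ 0.48379983 -0.06424215  0.188     ] [ 0.49992714 -0.02154993  0.188     ]
[ 0.48330751 -0.06440076  0.192     ] [ 0.49938175 -0.02184904  0.192     ]
[[243.69995212 170.60146526]
 [246.8306118  164.64721439]]
hub (array([ 0.55042167, -0.03998931,  0.11790049]), np.float64(0.002941266213831567))
```

```bash
cat >> h.py <<'E'
yaw=np.radians(68);ex=np.r_[np.cos(yaw),np.sin(yaw),0];ey=np.r_[-ex[1],ex[0],0];ez=np.r_[0,0,1.]
A=np.r_[.4905,-.0435,.114]-.0536*ey      # axle point level with the bar's middle
def pose(th,r=.095):                      # lever angle -> tool pose, fingers along the lever
    a=.6-th;u=np.sin(a)*ey+np.cos(a)*ez
    return A+r*u,R.from_matrix(np.c_[ex,np.cross(-u,ex),-u])
def inc(p0,R0,p,Rt): return np.r_[R0.inv().apply(p-p0),(R0.inv()*Rt).as_rotvec()].round(4)
E
python3 - <<'E'
from h import *
o=manip.get_obs();p0,R0=o["position"],R.from_quat(o["ee_rot"])
print(A,pose(0)[0],pose(0)[1].as_matrix().round(2).tolist())
pp,Rp=pose(0,.175)
print("pre",pp,inc(p0,R0,pp,Rp)); print("up",inc(p0,R0,p0+[0,0,.09],R0))
E
```

```text
[ 0.54019705 -0.06357891  0.114     ] [ 0.49046195 -0.04348463  0.19240688] [[0.37, 0.77, 0.52], [0.93, -0.31, -0.21], [0.0, 0.56, -0.83]]
pre [ 0.44857976 -0.02656312  0.25843373] [ 0.4086 -0.4627 -0.0341 -0.5673  0.244  -0.7922]
up [ 0.     -0.0001 -0.09    0.      0.      0.    ]
```

>>> arm_command --pt "0.03 -0.03 -0.05 0 0 0 0.07" --pt "0.08 -0.08 -0.09 -0.05 0.02 -0.07 0.07" --pt "0.12 -0.13 -0.1 -0.12 0.05 -0.17 0.07" --pt "0.16 -0.18 -0.1 -0.18 0.08 -0.26 0.07" --pt "0.2 -0.23 -0.1 -0.25 0.11 -0.36 0.07" --pt "0.24 -0.27 -0.1 -0.32 0.14 -0.45 0.07" --pt "0.28 -0.31 -0.1 -0.38 0.17 -0.54 0.07" --pt "0.31 -0.35 -0.1 -0.45 0.2 -0.64 0.07"

```text
time: 1.1
position: [0.3975, -0.1666, 0.3243]
ee_rot: [0.846, 0.476, 0.137, 0.198]
wrist_force: [0.8, -0.5, 0.6]
opening: 0.747
grasp_force: 0.0
```

```bash
python3 - <<'E'
from h import *
o=manip.get_obs();p0,R0=o["position"],R.from_quat(o["ee_rot"]);print(o["time"],p0,o["joint_positions"],o["wrist_force"])
for r in(.19,.165,.095): print(inc(p0,R0,*pose(0,r)))
E
```

```text
1.1 [ 0.39748339 -0.16656288  0.32426756] [-0.74677686 -0.742957    2.2461936   0.14661562  1.17344773 -0.2258676 ] [ 0.82717192 -0.54665508  0.62666793]
[ 0.1428 -0.0595  0.036  -0.1118  0.0416 -0.1515]
[ 0.144  -0.0568  0.0609 -0.1118  0.0416 -0.1515]
[ 0.1475 -0.0492  0.1304 -0.1118  0.0416 -0.1515]
```

>>> arm_command --pt "0.05 -0.02 0.0 -0.04 0.01 -0.05 0.07" --pt "0.1 -0.04 0.01 -0.08 0.03 -0.1 0.07" --pt "0.143 -0.058 0.04 -0.112 0.042 -0.15 0.07" --pt "0.143 -0.058 0.04 -0.112 0.042 -0.15 0.07"

```text
time: 1.6
position: [0.4422, -0.0228, 0.2639]
ee_rot: [0.792, 0.536, 0.164, 0.241]
wrist_force: [-0.2, -1.3, -0.3]
opening: 0.752
grasp_force: 0.0
```

```bash
python3 - <<'E'
from h import *
o=manip.get_obs();p0,R0=o["position"],R.from_quat(o["ee_rot"]);print(o["time"],p0,o["joint_positions"],o["wrist_force"])
for r in(.165,.095): print(inc(p0,R0,*pose(0,r)))
for n in("top","side"): cv2.imwrite(f"pics/{n}1.png",manip.capture(n)[:,:,::-1])
s=cv2.imread("pics/side1.png")[100:225,190:315];t=cv2.imread("pics/top1.png")[130:255,160:285]
cv2.imwrite("pics/m1.png",np.hstack([cv2.resize(x,(400,400),interpolation=cv2.INTER_CUBIC) for x in(t,s)]))
E
```

```text
1.6 [ 0.44219511 -0.02275356  0.26392847] [-0.27274599 -0.71255976  2.36151598 -0.07500467  0.90603019  0.13590381] [-0.21425986 -1.3089334  -0.32059002]
[-0.0012  0.0031  0.0187 -0.0094 -0.0029  0.0029]
[-0.0014  0.0038  0.0886 -0.0094 -0.0029  0.0029]
```

View pics/m1.png

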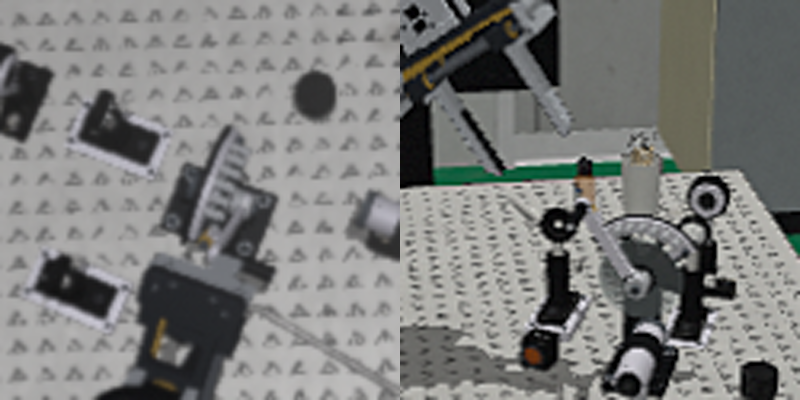

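The pictures show the open fingers lined up with the lever: tips at about (500,165) and (565,130) in the side crop, bar at (578,205). There is nothing in the way.

>>> arm_command --pt "-0.001 0.003 0.02 -0.009 -0.003 0.003 0.07" --pt "-0.001 0.003 0.04 -0.009 -0.003 0.003 0.07" --pt "-0.001 0.004 0.06 -0.009 -0.003 0.003 0.07" --pt "-0.001 0.004 0.075 -0.009 -0.003 0.003 0.07" --pt "-0.001 0.004 0.088 -0.009 -0.003 0.003 0.07" --pt "-0.001 0.004 0.088 -0.009 -0.003 0.003 0.07"

```text
time: 2.45
position: [0.4923, -0.0494, 0.1983]
ee_rot: [0.794, 0.529, 0.166, 0.248]
wrist_force: [-0.8, -0.8, 0.3]
opening: 0.747
grasp_force: 0.0
```

```bash
python3 - <<'E'
from h import *
o=manip.get_obs();p0,R0=o["position"],R.from_quat(o["ee_rot"]);print(o["time"],p0,o["joint_positions"],o["wrist_force"])
print(inc(p0,R0,*pose(0)))
for n in("top","side"): cv2.imwrite(f"pics/{n}2.png",manip.capture(n)[:,:,::-1])
s=cv2.imread("pics/side2.png")[130:210,215:295];t=cv2.imread("pics/top2.png")[160:240,190:270]
cv2.imwrite("pics/m2.png",np.hstack([cv2.resize(x,(400,400),interpolation=cv2.INTER_CUBIC) for x in(t,s)]))
E
```

```text
2.45 [ 0.49229672 -0.04944292  0.1982554 ] [-0.30088604 -0.45408249  2.33770737 -0.08762644  0.65530634  0.14768342] [-0.80193648 -0.75707204  0.30483687]
[ 0.0048 -0.0066  0.0025  0.0066  0.006  -0.0098]
```

View pics/m2.png

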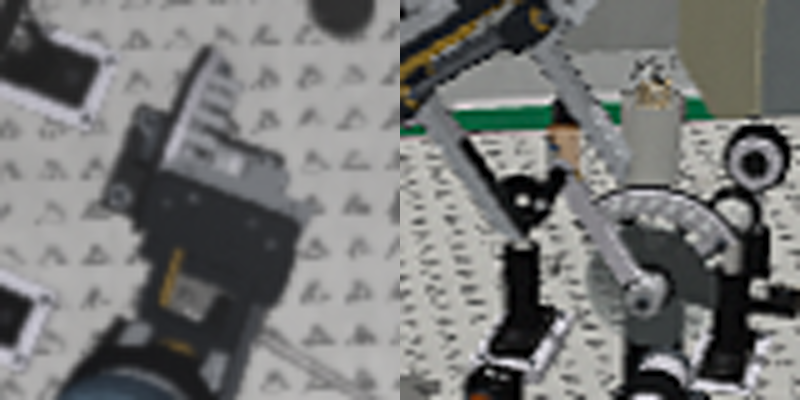

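The fingers straddle the bar, with side crop tips at (510,235) and (620,175) and the bar at (560,185). I'll centre and close.

>>> arm_command --pt "0.002 -0.0066 0.002 0.006 0.006 -0.01 0.05" --pt "0.002 -0.0066 0.002 0.006 0.006 -0.01 0.03" --pt "0.002 -0.0066 0.002 0.006 0.006 -0.01 0.02" --squeeze 25

```text
time: 2.92
position: [0.489, -0.0437, 0.1926]
ee_rot: [0.791, 0.536, 0.166, 0.245]
wrist_force: [-0.7, -0.1, 0.6]
opening: 0.458
grasp_force: 0.0
```

>>> arm_command --pt "0 0 0 0 0 0 0.018" --pt "0 0 0 0 0 0 0.018" --pt "0 0 0 0 0 0 0.018"

```text
time: 3.3
position: [0.489, -0.0438, 0.1924]
ee_rot: [0.791, 0.536, 0.166, 0.245]
wrist_force: [-0.4, -0.1, 0.3]
opening: 0.195
grasp_force: 0.0
```

```bash
python3 - <<'E'
from h import *
o=manip.get_obs();p0,R0=o["position"],R.from_quat(o["ee_rot"]);print(o["time"],p0,o["joint_velocities"],o["opening"],o["wrist_force"],R0.inv().apply(o["wrist_force"]))
print(inc(p0,R0,*pose(0)))
E
```

```text
3.3 [ 0.48898054 -0.04376308  0.19236914] [-0.00122846  0.00059765 -0.0011472   0.00113316  0.00092795 -0.00070546] 0.19521845870318116 [-0.44698401 -0.14669847  0.31544292] [-0.30195283 -0.1193415  -0.46411364]
[ 0.0008  0.0011  0.0007  0.0007 -0.0023  0.0035]
```

>>> arm_command --pt "0 0 0 0 0 0 0.005" --pt "0 0 0 0 0 0 0.005" --pt "0 0 0 0 0 0 0.005" --pt "0 0 0 0 0 0 0.005" --squeeze 25

```text
time: 3.8
position: [0.4893, -0.0439, 0.1927]
ee_rot: [0.791, 0.536, 0.166, 0.245]
wrist_force: [4.9, -0.9, -1.1]
opening: 0.128
grasp_force: 25.0
```

```bash
cat > st.py <<'E'
from h import *
# reads state: bar angle about the axle, tool-frame force, and next increments to a lever angle
import sys
o=manip.get_obs();p0,R0=o["position"],R.from_quat(o["ee_rot"])
d=p0-A;th=.6-np.arctan2(d@ey,d@ez)
print("t",o["time"],"th %.4f r %.4f x %.4f"%(th,np.hypot(d@ey,d@ez),d@ex),"F",R0.inv().apply(o["wrist_force"]).round(2),"grip",o["grasp_force"],"op",o["opening"]*94)
for a in sys.argv[1:]: print(a,inc(p0,R0,*pose(float(a))))
E
python3 st.py 0 .05 .1; python3 -c "
from h import *
p,r=pose(0)
for a in(.02,.04,.06,.08,.1,.12,.14,.16): print(a,inc(p,r,*pose(a)))"
```

```text
t 3.8 th -0.0065 r 0.0958 x -0.0008 F [0.92 3.37 3.68] grip 24.995709657669067 op 12.040256809827351
0 [ 0.0008  0.0006  0.0008  0.0017 -0.0025  0.0032]
.05 [ 0.0008  0.0054  0.0009  0.0517 -0.0024  0.0033]
.1 [ 0.0008  0.0101  0.0012  0.1017 -0.0023  0.0033]
0.02 [ 0.      0.0019  0.      0.02    0.     -0.    ]
0.04 [-0.      0.0038  0.0001  0.04   -0.      0.    ]
0.06 [ 0.      0.0057  0.0002  0.06    0.     -0.    ]
0.08 [ 0.      0.0076  0.0003  0.08   -0.      0.    ]
0.1 [-0.      0.0095  0.0005  0.1    -0.     -0.    ]
0.12 [-0.      0.0114  0.0007  0.12   -0.      0.    ]
0.14 [-0.      0.0133  0.0009  0.14    0.     -0.    ]
0.16 [ 0.      0.0151  0.0012  0.16   -0.      0.    ]
```

>>> arm_command --pt "0 0.0019 0 0.02 0 0 0.005" --pt "0 0.0038 0.0001 0.04 0 0 0.005" --pt "0 0.0057 0.0002 0.06 0 0 0.005" --pt "0 0.0076 0.0003 0.08 0 0 0.005" --pt "0 0.0076 0.0003 0.08 0 0 0.005"

```text
time: 4.42
position: [0.4945, -0.0461, 0.1961]
ee_rot: [0.8, 0.542, 0.143, 0.212]
wrist_force: [-6.3, 1.7, 4.3]
opening: 0.127
grasp_force: 25.0
```

```bash
python3 st.py
```

```text
t 4.425 th 0.0625 r 0.0956 x -0.0009 F [-0.73 -3.54 -7.  ] grip 24.997819662094116 op 11.940855278132895
```

>>> arm_command --pt "0 0.0019 -0.0002 0.02 0 0 0.005" --pt "0 0.0019 -0.0002 0.02 0 0 0.005"

```text
time: 4.68
position: [0.4957, -0.0466, 0.1969]
ee_rot: [0.802, 0.544, 0.138, 0.204]
wrist_force: [-6.4, 1.3, 2.5]
opening: 0.128
grasp_force: 25.0
```

>>> arm_command --pt "0 0.0019 -0.0001 0.02 0 0 0.005" --pt "0 0.0019 -0.0001 0.02 0 0 0.005"

```text
time: 4.92
position: [0.4969, -0.047, 0.1975]
ee_rot: [0.804, 0.545, 0.132, 0.196]
wrist_force: [-5.9, 2.2, 2.8]
opening: 0.128
grasp_force: 25.0
```

>>> arm_command --pt "0 0.0019 0 0.02 0 0 0.005" --pt "0 0.0019 0 0.02 0 0 0.005"

```text
time: 5.18
position: [0.4985, -0.0477, 0.1985]
ee_rot: [0.806, 0.546, 0.127, 0.188]
wrist_force: [-5.5, 1.6, 2.7]
opening: 0.128
grasp_force: 25.0
```

>>> arm_command --pt "0 0.0019 0 0.02 0 0 0.005" --pt "0 0.0019 0 0.02 0 0 0.005"

```text
time: 5.42
position: [0.5002, -0.0484, 0.1994]
ee_rot: [0.808, 0.548, 0.121, 0.18]
wrist_force: [-4.9, 0.5, 1.4]
opening: 0.13
grasp_force: 25.0
```

>>> arm_command --pt "0 0.0019 0 0.02 0 0 0.005" --pt "0 0.0019 0 0.02 0 0 0.005"

```text
time: 5.68
position: [0.502, -0.0491, 0.2003]
ee_rot: [0.81, 0.549, 0.116, 0.172]
wrist_force: [-4.5, 1.1, 1.6]
opening: 0.128
grasp_force: 25.0
```

>>> arm_command --pt "0 0.0019 0 0.02 0 0 0.005" --pt "0 0.0019 0 0.02 0 0 0.005"

```text
time: 5.92
position: [0.5038, -0.0498, 0.2012]
ee_rot: [0.811, 0.55, 0.111, 0.164]
wrist_force: [-4.1, 0.4, 0.1]
opening: 0.131
grasp_force: 25.0
```

```bash
python3 st.py
```

```text
t 5.925 th 0.1807 r 0.0955 x -0.0009 F [-1.12 -3.59 -1.6 ] grip 24.990174472332 op 12.278715937613878
```

>>> arm_command --pt "0 0.0019 0 0.02 0 0 0.005" --pt "0 0.0019 0 0.02 0 0 0.005"

```text
time: 6.18
position: [0.5056, -0.0505, 0.2021]
ee_rot: [0.813, 0.551, 0.106, 0.156]
wrist_force: [-3.2, 1.4, -1.5]
opening: 0.132
grasp_force: 25.0
```

>>> arm_command --pt "0 0.0019 0 0.02 0 0 0.005" --pt "0 0.0019 0 0.02 0 0 0.005"

```text
time: 6.42
position: [0.5073, -0.0513, 0.2029]
ee_rot: [0.814, 0.552, 0.1, 0.148]
wrist_force: [-2.4, 0.1, -1.4]
opening: 0.132
grasp_force: 25.0
```

>>> arm_command --pt "0 0.0019 0 0.02 0 0 0.005" --pt "0 0.0019 0 0.02 0 0 0.005"

```text
time: 6.68
position: [0.5093, -0.052, 0.2036]
ee_rot: [0.816, 0.553, 0.095, 0.14]
wrist_force: [-1.4, -1.6, -4.4]
opening: 0.131
grasp_force: 25.0
```

>>> arm_command --pt "0 0.0019 0 0.02 0 0 0.005" --pt "0 0.0019 0 0.02 0 0 0.005"

```text
time: 6.92
position: [0.511, -0.0527, 0.2044]
ee_rot: [0.817, 0.554, 0.089, 0.132]
wrist_force: [-2.1, -1.7, -5.4]
opening: 0.134
grasp_force: 25.0
```

>>> arm_command --pt "0 0.0019 0 0.02 0 0 0.005" --pt "0 0.0019 0 0.02 0 0 0.005"

```text
time: 7.18
position: [0.5124, -0.0533, 0.2048]
ee_rot: [0.819, 0.555, 0.084, 0.123]
wrist_force: [-4.2, -0.8, -5.6]
opening: 0.129
grasp_force: 25.0
```

>>> arm_command --pt "0 0.0019 0 0.02 0 0 0.005" --pt "0 0.0019 0 0.02 0 0 0.005"

```text
time: 7.42
position: [0.5138, -0.0539, 0.2053]
ee_rot: [0.82, 0.555, 0.078, 0.115]
wrist_force: [-5.0, -1.0, -5.3]
opening: 0.126
grasp_force: 25.0
```

>>> arm_command --pt "0 0.0019 0 0.02 0 0 0.005" --pt "0 0.0019 0 0.02 0 0 0.005"

```text
time: 7.68
position: [0.5156, -0.0546, 0.2059]
ee_rot: [0.821, 0.556, 0.072, 0.107]
wrist_force: [-5.1, -1.4, -4.3]
opening: 0.131
grasp_force: 25.0
```

```bash
python3 st.py
```

```text
t 7.675 th 0.3226 r 0.0955 x -0.0009 F [-3.15 -5.19  3.06] grip 24.989546835422516 op 12.344550917408206
```

```bash
cat > log.py <<'E'
from h import *
D=np.loadtxt("log.txt")
for r in D:
    d=r[:3]-A;th=.6-np.arctan2(d@ey,d@ez);_,Q=pose(th);f=Q.inv().apply(r[3:])
    print("%.3f  r %.4f  x %.4f"%(th,np.hypot(d@ey,d@ez),d@ex),f.round(1))
E
cat > log.txt <<'E'
.4893 -.0439 .1927 4.9 -.9 -1.1
.4945 -.0461 .1961 -6.3 1.7 4.3
.4957 -.0466 .1969 -6.4 1.3 2.5
.4969 -.047 .1975 -5.9 2.2 2.8
.4985 -.0477 .1985 -5.5 1.6 2.7
.5002 -.0484 .1994 -4.9 .5 1.4
.502 -.0491 .2003 -4.5 1.1 1.6
.5038 -.0498 .2012 -4.1 .4 .1
.5056 -.0505 .2021 -3.2 1.4 -1.5
.5073 -.0513 .2029 -2.4 .1 -1.4
.5093 -.052 .2036 -1.4 -1.6 -4.4
.511 -.0527 .2044 -2.1 -1.7 -5.4
.5124 -.0533 .2048 -4.2 -.8 -5.6
.5138 -.0539 .2053 -5 -1 -5.3
.5156 -.0546 .2059 -5.1 -1.4 -4.3
E
python3 log.py
```

```text
-0.006  r 0.0958  x -0.0008 [1.  3.4 3.7]
0.063  r 0.0956  x -0.0009 [-0.8 -3.4 -7. ]
0.079  r 0.0956  x -0.0009 [-1.2 -4.3 -5.4]
0.093  r 0.0955  x -0.0008 [-0.2 -4.1 -5.5]
0.114  r 0.0956  x -0.0009 [-0.6 -3.8 -5. ]
0.136  r 0.0955  x -0.0009 [-1.4 -3.6 -3.4]
0.158  r 0.0955  x -0.0009 [-0.7 -3.5 -3.4]
0.180  r 0.0955  x -0.0009 [-1.2 -3.6 -1.7]
0.203  r 0.0955  x -0.0008 [ 0.1 -3.8  0. ]
0.224  r 0.0956  x -0.0009 [-0.8 -2.6  0.5]
0.247  r 0.0955  x -0.0008 [-2.  -2.2  3.9]
0.268  r 0.0956  x -0.0009 [-2.4 -3.   4.7]
0.285  r 0.0955  x -0.0009 [-2.3 -5.2  4.2]
0.301  r 0.0955  x -0.0009 [-2.8 -5.6  3.8]
0.323  r 0.0956  x -0.0009 [-3.2 -5.2  3. ]
```

>>> arm_command --pt "0 0.0019 0.0001 0.02 0 0 0.005" --pt "0 0.0019 0.0001 0.02 0 0 0.005"

```text
time: 7.92
position: [0.5175, -0.0553, 0.2064]
ee_rot: [0.822, 0.557, 0.067, 0.099]
wrist_force: [-4.4, -2.3, -4.4]
opening: 0.131
grasp_force: 25.0
```

>>> arm_command --pt "0 0.0019 0.0001 0.02 0 0 0.005" --pt "0 0.0019 0.0001 0.02 0 0 0.005"

```text
time: 8.18
position: [0.5193, -0.0561, 0.2069]
ee_rot: [0.823, 0.558, 0.062, 0.091]
wrist_force: [-4.9, -1.2, -5.1]
opening: 0.132
grasp_force: 25.0
```

>>> arm_command --pt "0 0.0019 0.0001 0.02 0 0 0.005" --pt "0 0.0019 0.0001 0.02 0 0 0.005"

```text
time: 8.43
position: [0.5211, -0.0568, 0.2073]
ee_rot: [0.824, 0.558, 0.056, 0.083]
wrist_force: [-4.3, -2.0, -5.4]
opening: 0.131
grasp_force: 25.0
```

>>> arm_command --pt "0 0.0019 0.0001 0.02 0 0 0.005" --pt "0 0.0019 0.0001 0.02 0 0 0.005"

```text
time: 8.68
position: [0.523, -0.0576, 0.2077]
ee_rot: [0.824, 0.559, 0.051, 0.075]
wrist_force: [-4.7, -2.2, -4.0]
opening: 0.129
grasp_force: 25.0
```

>>> arm_command --pt "0 0.0019 0 0.02 0 0 0.005" --pt "0 0.0019 0 0.02 0 0 0.005"

```text
time: 8.93
position: [0.5247, -0.0583, 0.208]
ee_rot: [0.825, 0.559, 0.045, 0.067]
wrist_force: [-4.2, -2.5, -5.6]
opening: 0.13
grasp_force: 25.0
```

>>> arm_command --pt "0 0.0019 0 0.02 0 0 0.005" --pt "0 0.0019 0 0.02 0 0 0.005"

```text
time: 9.18
position: [0.5265, -0.059, 0.2084]
ee_rot: [0.826, 0.559, 0.04, 0.059]
wrist_force: [-4.5, -2.4, -5.2]
opening: 0.13
grasp_force: 25.0
```

```bash
python3 st.py
```

```text
t 9.175 th 0.4484 r 0.0955 x -0.0009 F [-3.89 -3.97  4.73] grip 24.990293383598328 op 12.2470081570226
```

```bash
cat > log.txt <<'E'
.5175 -.0553 .2064 -4.4 -2.3 -4.4
.5193 -.0561 .2069 -4.9 -1.2 -5.1
.5211 -.0568 .2073 -4.3 -2.0 -5.4
.523 -.0576 .2077 -4.7 -2.2 -4
.5247 -.0583 .208 -4.2 -2.5 -5.6
.5265 -.059 .2084 -4.5 -2.4 -5.2
E
python3 log.py
```

```text
0.344  r 0.0955  x -0.0008 [-3.8 -4.2  3.4]
0.366  r 0.0955  x -0.0009 [-2.9 -5.2  4. ]
0.386  r 0.0955  x -0.0009 [-3.5 -4.3  4.6]
0.408  r 0.0954  x -0.0009 [-3.8 -4.2  3.3]
0.428  r 0.0954  x -0.0009 [-3.9 -3.9  5. ]
0.448  r 0.0955  x -0.0009 [-3.9 -4.   4.6]
```

>>> arm_command --pt "0 0.001 0.0001 0.01 0 0 0.005" --pt "0 0.001 0.0001 0.01 0 0 0.005"

```text
time: 9.43
position: [0.5273, -0.0593, 0.2085]
ee_rot: [0.826, 0.56, 0.037, 0.055]
wrist_force: [-5.3, -3.8, -4.4]
opening: 0.13
grasp_force: 25.0
```

>>> arm_command --pt "0 0.001 0 0.01 0 0 0.005" --pt "0 0.001 0 0.01 0 0 0.005"

```text
time: 9.68
position: [0.5282, -0.0597, 0.2086]
ee_rot: [0.826, 0.56, 0.034, 0.051]
wrist_force: [-4.9, -1.9, -4.0]
opening: 0.131
grasp_force: 25.0
```

```bash
python3 st.py
```

```text
t 9.675 th 0.4674 r 0.0954 x -0.0009 F [-3.62 -4.3   3.5 ] grip 24.990565180778503 op 12.276852453403023
```

```bash
python3 - <<'E'
from h import *
im={n:manip.capture(n)[:,:,::-1] for n in("top","side")}
for n in im: cv2.imwrite(f"pics/{n}3.png",im[n])
s0=cv2.imread("pics/side0.png")
a=s0[160:205,240:285];b=im["side"][160:205,240:285]
cv2.imwrite("pics/m3.png",np.hstack([cv2.resize(x,(400,400),interpolation=cv2.INTER_CUBIC) for x in(a,b)]))
E
```

```text
(no output)
```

View pics/m3.png

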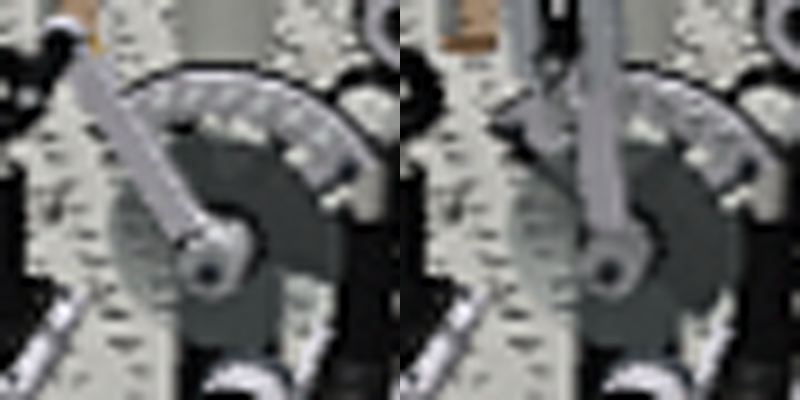

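The lever now stands near upright in side crop 2 (hub (605,270), arm top (600,20)). The pins don't resolve there, so I'll read them in the first top picture along the pin circle.

```bash
python3 - <<'E'
from h import *
ph=np.arange(-1.1,.71,.04)
C0=A+.047*ex   # axle at attenuator origin x (bar mid is 47 mm to -x)
g=cv2.cvtColor(cv2.imread("pics/top0.png"),cv2.COLOR_BGR2GRAY)
print("phi  ",*["%4d"%round(p*100) for p in ph])
for rr in(.055,.059):
  for x in(-.006,-.010,-.014,-.018,-.022):
    X=[C0+x*ex+rr*(np.sin(p)*ey+np.cos(p)*ez) for p in ph]
    q=proj("top",X).astype(np.float32)
    v=cv2.remap(g,q[:,:1],q[:,1:],cv2.INTER_CUBIC)[:,0]
    print(int(rr*1000),"%4d"%(x*1000),*["%4d"%k for k in v])
x0,y0=208,160
cv2.imwrite("pics/m4.png",cv2.resize(cv2.imread("pics/top0.png")[160:220,210:260],(500,600),interpolation=cv2.INTER_CUBIC))
E
```

```text
phi   -110 -106 -102  -98  -94  -90  -86  -82  -78  -74  -70  -66  -62  -58  -54  -50  -46  -42  -38  -34  -30  -26  -22  -18  -14  -10   -6   -2    2    6   10   14   18   22   26   30   34   38   42   46   50   54   58   62   66   70
55   -6  147  136  122  105   91   82   81   91  110  132  142  133  119  118  130  142  143  125  101  102  130  147  137  111  102  114  138  144  123  107  123  140  145  134  108   99  115  140  145  123   82   59   56   61   69   83
55  -10  162  161  159  155  150  143  136  130  130  137  142  134  114  105  119  140  143  122   91   83  116  144  133   92   72  105  144  144  122   79   77  116  142  137   92   69   99  139  144  122   85   73   97  116  129  134
55  -14  164  164  164  164  163  162  155  147  139  138  144  141  131  122  121  133  140  126   96   88  119  142  138  101   68   91  129  144  125   93   90  114  140  135  102   80   99  134  136  103   69   70   97  119  122  127
55  -18  167  166  165  165  165  164  163  159  153  146  145  150  154  155  149  147  146  144  136  117   97  105  110   91   58   60   93  119  1
[... 815 characters left out ...]
 165  165  164  164  164  163  161  160  152  141  139  145  138  122  116  129  142  130   96   90  127  144  128   81   76  124  144  132   93   84  114  144  131   91   81  120  141  122   81   68   97  122  125  128  138
59  -18  166  167  167  167  166  165  165  165  163  159  150  140  140  147  151  147  142  140  138  125  107   99  115  107   73   57   82  114  126  116  109  117  126  108   91   73   70   84   78   58   52   64   94  117  125  133
59  -22  139  136  137  141  145  149  152  150  146  144  138  147  163  168  169  169  169  168  168  167  152  110   92  100   93   60   70  111  133  143  151  153  143  125  110   92   74   80   93  103  114  123  120  123  120  117
```

View pics/m4.png

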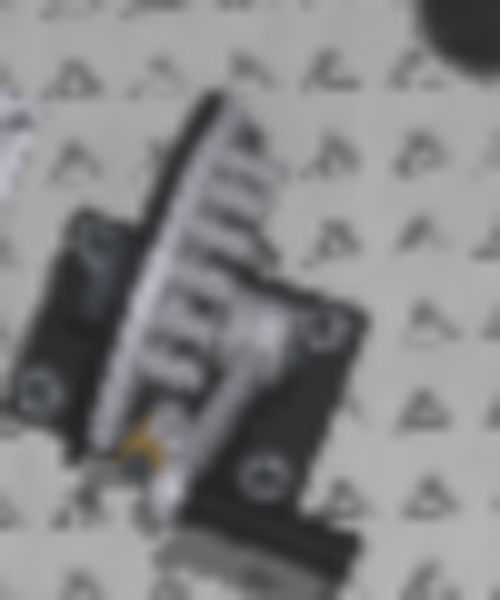

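The zoomed top crop shows the teeth from (180,375) up to (235,165). Along the circle there are six bright peaks at phi ≈ 0.40, 0.19, -0.02, -0.24, -0.45 and -0.68, so the spacing is 0.22 as stated. The gap between pins 2 and 3 is at phi ≈ 0.085, which puts click 2 at θ ≈ 0.515. The force steps put it at about 0.495. I'm at 0.467 now, so I'll go to about 0.50 in small steps.

>>> arm_command --pt "0 0.001 0 0.01 0 0 0.005" --pt "0 0.001 0 0.01 0 0 0.005" --pt "0 0.001 0 0.01 0 0 0.005"

```text
time: 10.15
position: [0.5291, -0.0601, 0.2087]
ee_rot: [0.827, 0.56, 0.031, 0.047]
wrist_force: [-4.3, -3.1, -5.4]
opening: 0.131
grasp_force: 25.0
```

>>> arm_command --pt "0 0.001 0 0.01 0 0 0.005" --pt "0 0.001 0 0.01 0 0 0.005" --pt "0 0.001 0 0.01 0 0 0.005"

```text
time: 10.52
position: [0.5301, -0.0605, 0.2089]
ee_rot: [0.827, 0.56, 0.028, 0.042]
wrist_force: [-5.0, -2.6, -4.5]
opening: 0.131
grasp_force: 25.0
```

>>> arm_command --pt "0 0.001 0 0.01 0 0 0.005" --pt "0 0.001 0 0.01 0 0 0.005" --pt "0 0.001 0 0.01 0 0 0.005"

```text
time: 10.9
position: [0.5309, -0.0608, 0.2089]
ee_rot: [0.827, 0.56, 0.026, 0.038]
wrist_force: [-4.5, -3.9, -4.3]
opening: 0.13
grasp_force: 25.0
```

```bash
python3 st.py
```

```text
t 10.9 th 0.4992 r 0.0954 x -0.0009 F [-5.26 -3.17  4.05] grip 24.990608990192413 op 12.206546518765682
```

>>> arm_command --pt "0 0.001 0 0.01 0 0 0.005" --pt "0 0.001 0 0.01 0 0 0.005" --pt "0 0.001 0 0.01 0 0 0.005" --pt "0 0.001 0 0.01 0 0 0.005"

```text
time: 11.4
position: [0.5316, -0.0611, 0.209]
ee_rot: [0.827, 0.56, 0.022, 0.034]
wrist_force: [-5.5, -2.3, -3.6]
opening: 0.127
grasp_force: 25.0
```

```bash
python3 st.py; python3 - <<'E'
from h import *
im=manip.capture("side")[:,:,::-1].copy();cv2.imwrite("pics/side4.png",im)
# lever angle from the arm's bright strip in the side view, plane of its face (24 mm to -x of the origin)
hsv=cv2.cvtColor(im,cv2.COLOR_BGR2GRAY).astype(int)
C=A+.047*ex-.024*ex
for name in("side0","side3","side4"):
    g=cv2.cvtColor(cv2.imread(f"pics/{name}.png"),cv2.COLOR_BGR2GRAY)
    print(name)
    for r in(.035,.042,.05,.065):
        ph=np.arange(-.25,.91,.05)
        q=proj("side",[C+r*(np.sin(p)*ey+np.cos(p)*ez) for p in ph]).astype(np.float32)
        print(r,*["%.2f:%d"%(p,k) for p,k in zip(ph,cv2.remap(g,q[:,:1],q[:,1:],cv2.INTER_LINEAR)[:,0])])
for _ in range(6): print(R.from_quat(manip.get_obs()["ee_rot"]).inv().apply(manip.get_obs()["wrist_force"]).round(1)); manip.capture("top")
E
```

```text
t 11.4 th 0.5066 r 0.0954 x -0.0009 F [-4.12 -4.53  3.21] grip 24.990566968917847 op 11.912897755744954
side0
0.035 -0.25:54 -0.20:56 -0.15:58 -0.10:61 -0.05:59 -0.00:57 0.05:54 0.10:53 0.15:54 0.20:58 0.25:63 0.30:86 0.35:115 0.40:147 0.45:176 0.50:164 0.55:146 0.60:146 0.65:147 0.70:145 0.75:142 0.80:128 0.85:104 0.90:81
0.042 -0.25:62 -0.20:63 -0.15:63 -0.10:63 -0.05:63 -0.00:62 0.05:56 0.10:53 0.15:53 0.20:53 0.25:54 0.30:59 0.35:80 0.40:114 0.45:151 0.50:150 0.55:146 0.60:146 0.65:147 0.70:145 0.75:133 0.80:105 0.85:103 0.90:121
0.05 -0.25:112 -0.20:113 -0.15:122 -0.10:122 -0.05:109 -0.00:103 0.05:95 0.10:75 0.15:57 0.20:48 0.25:53 0.30:95 0.35:129 0.40:146 0.45:156 0.50:161 0.55:151 0.60:144 0.65:144 0.70:133 0.75:120 0.80:127 0.85:154 0.90:183
0.065 -0.25:160 -0.20:161 -0.15:137 -0.10:144 -0.05:166 -0.00:144 0.05:136 0.10:161 0.15:170 0.20:139 0.25:145 0.30:174 0.35:163 0.40:137 0.45:147 0.50:164 0.55:141 0.60:142 0.65:145 0.70:116 0.75:85 0.80:179 0.85:188 0.90:185
side3
0.035 -0.25:51 -0.20:52 -0.15:67 -0.10:82 -0.05:110 -0.00:131 0.05:138 0.10:140 0.15:138 0.20:138 0.25:139
[... 1054 characters left out ...]
43 0.05:140 0.10:139 0.15:137 0.20:132 0.25:109 0.30:84 0.35:78 0.40:78 0.45:84 0.50:82 0.55:71 0.60:57 0.65:55 0.70:67 0.75:87 0.80:98 0.85:111 0.90:128
0.05 -0.25:118 -0.20:118 -0.15:121 -0.10:123 -0.05:121 -0.00:133 0.05:136 0.10:138 0.15:136 0.20:125 0.25:99 0.30:94 0.35:126 0.40:141 0.45:142 0.50:142 0.55:122 0.60:75 0.65:15 0.70:22 0.75:71 0.80:123 0.85:157 0.90:181
0.065 -0.25:104 -0.20:114 -0.15:127 -0.10:107 -0.05:106 -0.00:118 0.05:133 0.10:123 0.15:123 0.20:127 0.25:98 0.30:99 0.35:108 0.40:131 0.45:138 0.50:137 0.55:135 0.60:111 0.65:114 0.70:71 0.75:78 0.80:179 0.85:186 0.90:182
[-5.2 -5.2  4.3]
[-4.6 -4.5  4.5]
[-4.5 -4.3  3.5]
[-4.4 -5.5  3.7]
[-5.1 -4.1  4.1]
[-4.6 -4.7  3.9]
```

Force and opening changed here (θ = 0.507) the same way they did at the first gap, and the camera puts the lever at about 0.49–0.51. The plunger is sitting in click 2, well short of pin 3 at about 0.62. The grip is holding at 25 N and the lever is steady, so I'm handing in.

```bash
python3 st.py; python3 -c "
from station import manip
print(manip.sign_off())"
```

```text
t 11.75 th 0.5068 r 0.0954 x -0.0009 F [-5.06 -4.71  3.73] grip 24.990555346012115 op 12.526989628147934
the job is handed in; nothing more can be done
None
```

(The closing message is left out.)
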